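Shift the hole punch's selector through its zigzag gate

TASK

Set the office hole punch (grey, with the folded-back steel press handle) for a thick stack: take its selector lever by the knob, guide it out of the parked slot on the left as seen from the robot, along the zigzag gate through the middle slot, and on to the far end (away from the robot) of the right-hand slot. Let go of it there, and leave the lever in the straight slot of the white laminator as it is.

Things in the scene. Friction and masses are not known exactly. Their poses are not given: they have to be found in the camera images.
- punch: Hole punch: grey block 190 x 210 mm on a dark base 250 x 220 mm, fixed to the table left or right of the robot's centre line, turned up to 15 degrees. Origin: middle of the base's underside; x points away from the robot, y left, z up. Its steel press handle is folded down at the back (x = 160 mm, up to 106 mm high). On its top is an aluminium gate plate with a zigzag slot.
- gate (a point): Centre of the gate plate's upper face, 98 mm above the table, axes as the punch. Slot 22 mm wide; three lanes along x at y = +40 (left), 0 (middle), -40 mm (right). The lever runs from x = -30 (near end) to +30 mm (far end). Left and middle lanes join only at the far end, middle and right only at the near end: so go away, right, back, right, away. Rigid walls 18 mm thick between lanes.
- selector_knob (a point): Knob centre of the punch's lever, 50 mm above the gate plate. Round black knob 28 mm wide, 35 mm high (32 to 67 mm above the plate), on a steel pin 8 mm thick: 7 mm play to each side of a lane's centre line. It slides level, upright, without turning; friction 2 N each way, no spring, stays where left. Starts in the left lane at x = -30 to -5 mm of the gate.
- laminator_knob (a point): Centre of the same kind of knob on the lever of the white pouch laminator (170 x 250 mm, slot plate 80 mm above the table); the centre is 130 mm above the table. It slides as easily, in a straight slot. To be left alone.

How it is judged:
By the outcome, as a careful person would: the job done as asked, in the order asked, and still so for the second after the job is handed in, with the robot touching nothing.
It also fails if it takes over 35 s, if anything falls off the work surface, if the arm or the gripper's body presses on something with over 40 N, if the wrist force passes 120 N, or if a joint passes its speed limit or range.

ROBOT

A 7-joint arm with a two-finger parallel gripper is mounted at the origin on the work surface. World frame = base frame: x ahead of the robot, y to its left, z up, the work surface at z = 0. Lengths are in m, angles in rad, forces in N, time in s.
With the tool pointing down it reaches from about 0.425 to 0.925 m from the base axis. Payload 6.8 kg.
Tool frame: the origin (TCP) lies midway between the tips of the shut fingers; the grasp point (between the pads) lies 19 mm behind it; z points along the fingers, x is the direction in which the jaws open and shut, and the axes are right-handed (so a half turn about z gives the same grasp; the last joint's range is limited). The gripper opens to 85 mm and grips with 20 to 120 N. Pads are 22 mm wide; open, the fingers measure 114 mm over their backs; the gripper's body (76 mm by 85 mm) begins 54 mm behind the grasp point. The pads swing forward as they close: fully open they stand 13 mm farther back than shut.
Start: joints at [1.217, 0.477, 0.022, 1.555, -0.011, 1.109, -0.083], TCP at [0.164, -0.655, 0.231] pointing down, gripper open.
Joint ranges: [-2.96, 2.96], [-0.34, 2.1], [-1.41, 1.46], [0.24, 2.44], [-1.37, 4.51], [0.17, 1.92], [-2.96, 2.96]. Speed limits (rad/s): [2.39, 2.39, 3.14, 3.14, 3.14, 3.14, 3.14].

INTERFACE

Orientations are given as a unit quaternion [w, x, y, z].
In Python, from station import bot gives the robot as it stands.
- The arm moves only by the tool step_arm, never from a script. Its argument "increments" is a list of rows, each a list of 7 numbers: the shift along the tool's x, y, z in cm, then the turn, a rotation vector about the tool's x, y, z in degrees, then the closure, from 0 (fully open) to 1 (shut). A call has 1 to 20 rows; each row shifts and turns the commanded pose from where the row before left it, along the tool's axes as they then stand; what a row does not reach is not made up. A row lasts 1/10 s, in which the tool goes at most 50 mm and 8.59 degrees, less where a joint would pass 70% of its speed; a pose out of reach is approached as far as the arm can. A call is refused whole if a number of a shift passes 5 or a number of a turn 8.59, either way. A call with a gripper value outside its range is refused whole. The fingers move at their own pace and stop on an object; "squeeze" is the grip in N (left out, the last holds). Time passes only in rows, so rows that do not move let the fingers close. It gives the time, the measured TCP pose, the force and the opening at its end, in the units of the state.
- bot.get_obs(): the state, without advancing time (a new reading comes with each control period).
- bot.read_camera(name): name is "scene" or "side" or "wrist"; returns a dict with "pixels" (400x640x3 uint8, red, green, blue), "vertical_fov" (degrees; the focal length in pixels is half the picture's height over the tangent of half this angle, whatever the lens; pixels are square), "cx", "cy" (the principal point, pixels), "camera_from_world" (4x4, takes a point from world to camera coordinates). Camera axes: x right, y down, z forward; pixel columns grow to the right and rows downward; lengths in m; the calibration is good to about 2 mm. A picture is of the moment at which its call begins. There is no depth.
- bot.hand_in(): hands the job in, once; it reports no verdict.
Trained networks look in a picture, given as the dict that the camera call returned (one of the last four; its "shot" number tells which), for a name from the list of things; names that differ only in an ending like _2 or _b are one class to them, and where a whole thing is asked for, a point or a joint stands for the part that bears it (a point fixed in the world has none). Each returns a list of dicts, best first, with "score" (0 to 1); they miss things now and then, are a little off and sometimes report something else, mostly with a low value. They report only what shows in the picture. A call takes as long as a camera call.
- bot.find_in(picture, query): "point" ([column, row] in pixels, amid what is visible of it).
- bot.cut_out(picture, query): "pixels" (400x640 bool, what is visible of it) and "point" ([column, row] in pixels, amid what is visible of it).
- bot.pinpoint(picture, query): "point" ([column, row] in pixels: a listed point, or the origin of a listed thing).
The state is a dict: "t": time; "q": joint angles; "joint_vel": joint speeds; "joint_torque": joint torques, N m; "eef_pos": TCP position; "tool_rot": TCP orientation; "contact_force": force on the tool from outside, world axes, zero at the start; "torque": the same for the moment, N m; "gripper_width": opening from 0.0 (shut) to 1.0 (fully open).
Only numpy, scipy, OpenCV 4.12 (cv2) and the standard library are available. Lean on these libraries where they do the work, as an engineer would, in place of code of your own. Each camera call takes 0.05 s, during which the arm holds its last target.

## Working session

There is one attempt and no reset: what is moved stays moved. The work goes in short steps, Python scripts to look and compute and a tool call to move; the robot and the scene stay as the last step left them, time stands still between calls to the robot, and variables do not carry over. Pictures are saved under pics/ and viewed, and the job is handed in when it is done.

Besides the shell and the picture viewer there is one more tool, called after "Emit:" as name(argument=value, ...), one argument or row to a line, values as JSON. step_arm: Moves the arm, as the interface text tells. Its arguments: {"type":"object","properties":{"increments":{"type":"array"},"squeeze":{"type":"number"}},"required":["increments"]}

```bash
mkdir -p pics; ls; cat > h.py <<'E'
import numpy as np, cv2
from station import bot
def ray(p,uv):
    h=p["pixels"].shape[0]; f=h/2/np.tan(np.radians(p["vertical_fov"])/2)
    M=np.array(p["camera_from_world"]); R=M[:3,:3]; c=-R.T@M[:3,3]
    d=R.T@np.array([(uv[0]-p["cx"])/f,(uv[1]-p["cy"])/f,1]); return c,d
def atz(p,uv,z):
    c,d=ray(p,uv); return c+d*(z-c[2])/d[2]
def proj(p,X):
    f=400/2/np.tan(np.radians(p["vertical_fov"])/2)
    M=np.array(p["camera_from_world"]); x=M[:3,:3]@np.array(X)+M[:3,3]
    return np.array([p["cx"]+f*x[0]/x[2],p["cy"]+f*x[1]/x[2]])
def tri(rs):
    A=0;b=0
    for c,d in rs:
        d=d/np.linalg.norm(d);P=np.eye(3)-np.outer(d,d);A=A+P;b=b+P@c
    return np.linalg.solve(A,b)
def save(p,n): cv2.imwrite("pics/"+n,p["pixels"][:,:,::-1])
E
python3 - <<'E'
from h import *
np.set_printoptions(precision=4,suppress=True)
o=bot.get_obs(); print(o["t"],o["eef_pos"],o["tool_rot"],o["contact_force"],o["gripper_width"])
for n in ["scene","side"]:
    p=bot.read_camera(n); save(p,n+"0.png")
    for q,z in [("punch",0),("gate",.098),("selector_knob",.148),("laminator_knob",.13)]:
        for r in bot.pinpoint(p,q)[:3]: print(n,q,r["score"],r["point"],atz(p,r["point"],z))
print(bot.get_obs()["t"])
E
```

```text
pics
0.0 [ 0.1641 -0.6541  0.2303] [-0.0005  0.7885 -0.6151 -0.0008] [-0.546   0.3095 -0.3349] 1.0010445275770903
scene punch 0.73 [426.6, 245.6] [0.4822 0.2665 0.    ]
scene punch 0.7 [212.2, 188.0] [ 0.3118 -0.3199  0.    ]
scene gate 0.77 [430.4, 218.4] [0.512  0.2644 0.098 ]
scene selector_knob 0.63 [452.3, 199.0] [0.5068 0.3038 0.148 ]
scene laminator_knob 0.76 [214.2, 187.1] [ 0.5047 -0.2219  0.13  ]
side punch 0.95 [255.9, 306.8] [0.4989 0.2654 0.    ]
side punch 0.23 [244.8, 274.1] [0.5878 0.2239 0.    ]
side gate 0.76 [247.7, 271.2] [0.5193 0.2577 0.098 ]
side gate 0.52 [391.3, 156.7] [ 0.5463 -0.2623  0.098 ]
side selector_knob 0.57 [232.0, 272.6] [0.5028 0.3033 0.148 ]
side laminator_knob 0.51 [394.1, 158.3] [ 0.5128 -0.2262  0.13  ]
0.5
```

View pics/scene0.png

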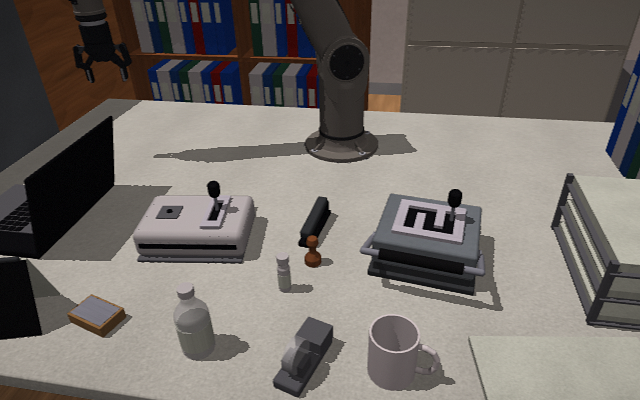

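View pics/side0.png

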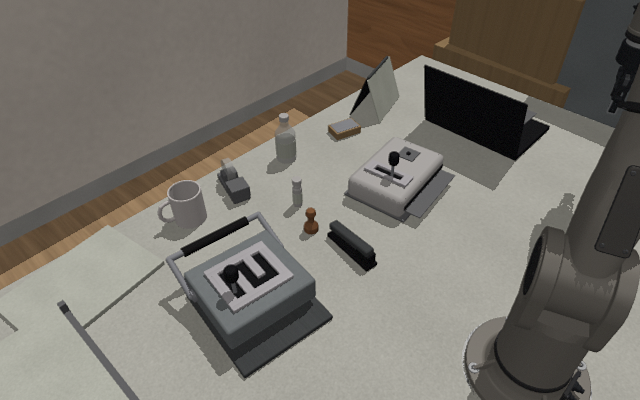

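The scene view shows the punch at about (427,240) with its knob at (455,198), and the laminator knob at (214,188). In the side view the punch is at (250,285) and its knob at (231,272). Next I rectify the gate plane to get the yaw.

```bash
python3 - <<'E'
from h import *
np.set_printoptions(precision=4,suppress=True)
# rectify at z=.098: canvas 1px=0.5mm, x up, y left ; centre (0.51,0.262)
out=[]
for n in ["scene","side"]:
    p=bot.read_camera(n)
    for q,z in [("gate",.098),("selector_knob",.148)]:
        for r in bot.pinpoint(p,q)[:1]: print(n,q,r["score"],atz(p,r["point"],z))
    W=[( .60,.352),(.60,.172),(.42,.172),(.42,.352)]
    src=np.float32([proj(p,[x,y,.098]) for x,y in W])
    dst=np.float32([[0,0],[399,0],[399,399],[0,399]])
    out.append(cv2.warpPerspective(p["pixels"],cv2.getPerspectiveTransform(src,dst),(400,400),flags=cv2.INTER_CUBIC))
cv2.imwrite("pics/rect.png",np.hstack(out)[:,:,::-1])
E
```

```text
scene gate 0.68 [0.5192 0.266  0.098 ]
scene selector_knob 0.85 [0.5137 0.3066 0.148 ]
side gate 0.59 [0.5197 0.2683 0.098 ]
side selector_knob 0.51 [0.5006 0.3121 0.148 ]
```

View pics/rect.png

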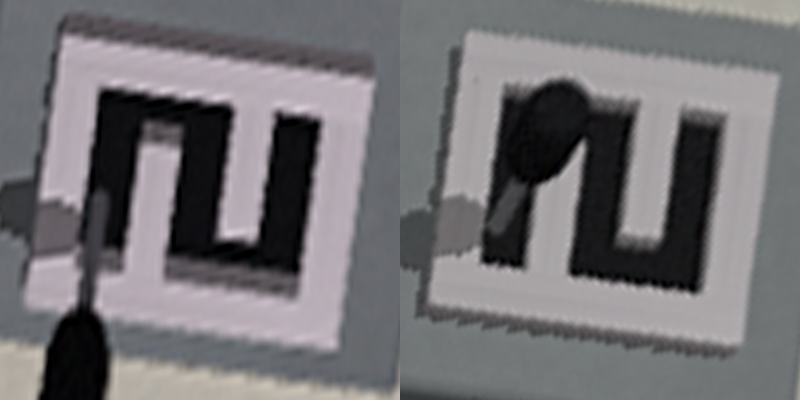

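Plate corners in both rectified views give a yaw of about -8° and a gate centre near (0.514, 0.261). I'll raise the arm clear of the laptop and swing towards the punch.

Emit:
step_arm(
  increments=[
    [0, 0, -4, 0, 0, 0, 0],
    [0, 0, -4, 0, 0, 0, 0],
    [0, 0, -4, 0, 0, 0, 0],
    [-2.15, -3.6, 0, 0, 0, 0, 0],
    [-2.15, -3.6, 0, 0, 0, 0, 0],
    [-2.15, -3.6, 0, 0, 0, 0, 0],
    [-2.15, -3.6, 0, 0, 0, 0, 0],
    [-2.15, -3.6, 0, 0, 0, 0, 0],
    [-2.15, -3.6, 0, 0, 0, 0, 0],
    [-2.15, -3.6, 0, 0, 0, 0, 0],
    [-2.15, -3.6, 0, 0, 0, 0, 0],
    [-2.15, -3.6, 0, 0, 0, 0, 0],
    [-2.15, -3.6, 0, 0, 0, 0, 0],
    [-2.15, -3.6, 0, 0, 0, 0, 0],
    [-2.15, -3.6, 0, 0, 0, 0, 0],
  ],
)

```text
t: 2.3
eef_pos: [0.5214, -0.2981, 0.3516]
tool_rot: [0.0, 0.788, -0.615, 0.0]
contact_force: [0.6, -0.5, 0.1]
gripper_width: 0.999
```

Emit:
step_arm(
  increments=[
    [-4.2, -0.95, 0, 0, 0, 0, 0],
    [-4.2, -0.95, 0, 0, 0, 0, 0],
    [-4.2, -0.95, 0, 0, 0, 0, 0],
    [-4.2, -0.95, 0, 0, 0, 0, 0],
    [-4.2, -0.95, 0, 0, 0, 0, 0],
    [-4.2, -0.95, 0, 0, 0, 0, 0],
    [-4.2, -0.95, 0, 0, 0, 0, 0],
    [-4.2, -0.95, 0, 0, 0, 0, 0],
    [-4.2, -0.95, 0, 0, 0, 0, 0],
    [-4.2, -0.95, 0, 0, 0, 0, 0],
    [-4.2, -0.95, 0, 0, 0, 0, 0],
    [-4.2, -0.95, 0, 0, 0, 0, 0],
    [-4.2, -0.95, 0, 0, 0, 0, 0],
    [-4.2, -0.95, 0, 0, 0, 0, 0],
  ],
)

```text
t: 3.7
eef_pos: [0.5063, 0.3048, 0.3515]
tool_rot: [-0.0, 0.788, -0.615, 0.0]
contact_force: [1.2, 0.4, 0.2]
gripper_width: 1.001
```

Emit:
step_arm(
  increments=[
    [0, 0, 0, 0, 0, -8.5, 0],
    [0, 0, 0, 0, 0, -8.5, 0],
    [0, 0, 0, 0, 0, -8.5, 0],
    [0, 0, 0, 0, 0, -8.5, 0],
    [0, 0, 0, 0, 0, -8.5, 0],
    [0, 0, 0, 0, 0, -8.5, 0],
    [0, 0, 0, 0, 0, -8.5, 0],
    [0, 0, 0, 0, 0, -8.5, 0],
    [0, 0, 0, 0, 0, 0, 0],
  ],
)

```text
t: 4.6
eef_pos: [0.5065, 0.3031, 0.3512]
tool_rot: [-0.0, 0.998, -0.069, -0.0]
contact_force: [-0.3, 0.2, -0.4]
gripper_width: 1.002
```

```bash
cat > look.py <<'E'
from h import *
import sys
np.set_printoptions(precision=4,suppress=True)
tag=sys.argv[1]
G=np.array([.514,.2613]); yaw=np.radians(-8)
def gf(X):
    d=np.array(X[:2])-G; c,s=np.cos(yaw),np.sin(yaw); return np.array([c*d[0]+s*d[1],-s*d[0]+c*d[1]])*1000
if __name__=="__main__":
  rs=[];gs=[]
  for n in sys.argv[2:]:
    p=bot.read_camera(n); save(p,n+tag+".png")
    for q,z in [("gate",.098),("selector_knob",.148)]:
        for r in bot.pinpoint(p,q)[:1]:
            X=atz(p,r["point"],z);print(n,q,r["score"],r["point"],X,gf(X))
            (gs if q=="gate" else rs).append(ray(p,r["point"]))
    for r in bot.cut_out(p,"selector_knob")[:1]:
        v,u=np.nonzero(r["pixels"]); print("cut",r["score"],r["point"],u.min(),u.max(),v.min(),v.max(),gf(atz(p,r["point"],.148)))
  if len(rs)>1: X=tri(rs); print("tri knob",X,gf(X))
  if len(gs)>1: X=tri(gs); print("tri gate",X)
  o=bot.get_obs(); w,x,y,z=o["tool_rot"]
  tx=np.array([1-2*(y*y+z*z),2*(x*y+w*z)]); print(o["t"],o["eef_pos"],"gate-frame TCP",gf(o["eef_pos"]),"toolx deg",np.degrees(np.arctan2(tx[1],tx[0])),o["contact_force"],o["q"])
E
python3 look.py 1 scene side wrist
```

```text
scene gate 0.97 [431.7, 218.0] [0.5102 0.2671 0.098 ] [-4.625   5.2531]
scene selector_knob 0.7 [450.7, 199.1] [0.5077 0.3005 0.148 ] [-11.6956  37.9415]
cut 0.76 [453.1, 200.1] 447 462 189 220 [-9.2339 43.0143]
side gate 0.61 [246.4, 274.5] [0.5144 0.2651 0.098 ] [-0.0934  3.8353]
side selector_knob 0.79 [232.0, 271.7] [0.5046 0.3019 0.148 ] [-14.9752  38.9206]
cut 0.64 [231.6, 270.9] 223 238 264 289 [-12.7445  38.5184]
wrist gate 0.97 [331.0, 190.0] [0.5113 0.2659 0.098 ] [-3.2762  4.1586]
wrist selector_knob 0.93 [316.5, 165.9] [0.4994 0.3126 0.148 ] [-21.5822  48.7495]
cut 0.57 [319.2, 167.5] 307 330 156 181 [-18.4738  46.8577]
tri knob [0.5018 0.3051 0.146 ] [-18.151  41.683]
tri gate [0.5122 0.2666 0.1001]
5.2 [0.5064 0.3034 0.3513] gate-frame TCP [-13.4049  40.605 ] toolx deg -7.931707664813453 [-0.2194 -0.0013  0.088 ] [-0.0319  0.3482 -0.802   1.5668  0.2551  1.3352 -1.0023]
```

```bash
python3 - <<'E'
import cv2
a=cv2.imread("pics/wrist1.png"); cv2.imwrite("pics/w1c.png",cv2.resize(a[100:280,200:440],None,fx=3.3,fy=3.3,interpolation=cv2.INTER_CUBIC))
E
```

```text
(no output)
```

View pics/w1c.png

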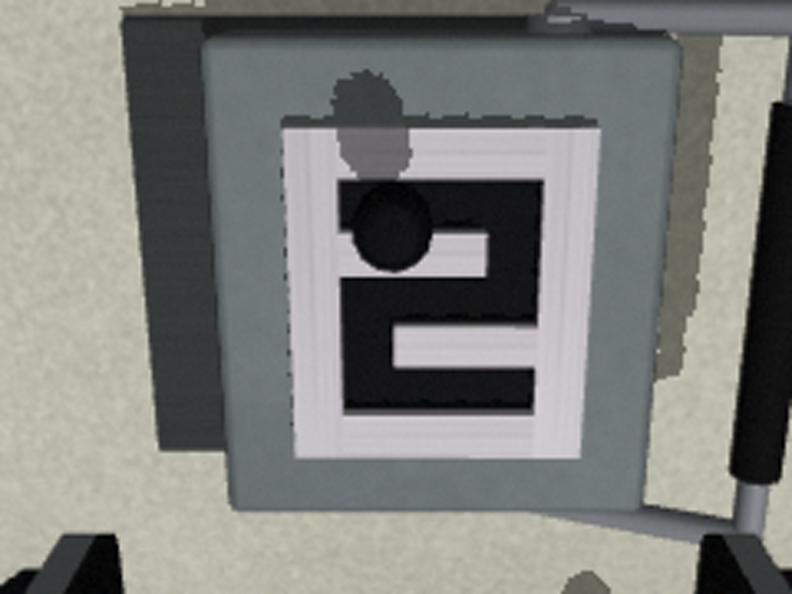

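The wrist view shows the gate plate squarely aligned with the tool. The knob disc is at about px (319,169) and the left lane runs along the top of the picture.

```bash
python3 - <<'E'
from look import *
p=bot.read_camera("wrist")
f=lambda u,v:(u/3.3+200-.35,v/3.3+100-.35)
for name,C in [("plate",[(283,128),(600,126),(582,459),(295,459)]),("slot",[(338,180),(543,180),(533,413),(343,413)])]:
    W=np.array([atz(p,f(*c),.098)[:2] for c in C]); print(name,W,W.mean(0))
    for i in range(4): d=W[(i+1)%4]-W[i]; print(np.hypot(*d)*1000,np.degrees(np.arctan2(d[1],d[0])))
for z in (.148,.155,.165): X=atz(p,f(393,228),z); print(z,X,gf(X))
print(ray(p,(320,200)))
E
```

```text
Traceback (most recent call last):
  File "look.py", line 4, in <module>
    tag=sys.argv[1]
        ~~~~~~~~^^^
IndexError: list index out of range
```

```bash
sed -i 's/^tag=.*/tag=(sys.argv+["x"])[1]/' look.py; python3 - <<'E'
from look import *
p=bot.read_camera("wrist")
f=lambda u,v:(u/3.3+200-.35,v/3.3+100-.35)
for name,C in [("plate",[(283,128),(600,126),(582,459),(295,459)]),("slot",[(338,180),(543,180),(533,413),(343,413)])]:
    W=np.array([atz(p,f(*c),.098)[:2] for c in C]); print(name,W,W.mean(0))
    for i in range(4): d=W[(i+1)%4]-W[i]; print(np.hypot(*d)*1000,np.degrees(np.arctan2(d[1],d[0])))
for z in (.148,.155,.165): X=atz(p,f(393,228),z); print(z,X,gf(X))
print(ray(p,(320,200)))
E
```

```text
plate [[0.4625 0.3427]
 [0.5847 0.3262]
 [0.5657 0.1842]
 [0.442  0.2018]] [0.5138 0.2637]
123.30187431379393 -7.697202919506898
143.3110135929206 -97.61497925805524
124.97252761985095 171.90368081723892
142.44783015330978 81.7147531766328
slot [[0.4804 0.3196]
 [0.5607 0.3083]
 [0.5468 0.2089]
 [0.4662 0.2203]] [0.5135 0.2643]
81.12324811482662 -8.060552278905297
100.36949796376238 -97.98810323403684
81.38720311937192 171.91006412685314
100.3277726532763 81.86119197559383
0.148 [0.5015 0.3089 0.148 ] [-19.0192  45.3855]
0.155 [0.5018 0.3105 0.155 ] [-18.9186  47.0237]
0.165 [0.5023 0.3128 0.165 ] [-18.775  49.364]
(array([0.5177, 0.3884, 0.494 ]), array([-0.0553, -0.3214, -0.9454]))
```

Emit:
step_arm(
  increments=[
    [-0.5, -0.3, 4, 0, 0, 0, 0],
    [0, 0, 4, 0, 0, 0, 0],
    [0, 0, 4, 0, 0, 0, 0],
    [0, 0, 4, 0, 0, 0, 0],
    [0, 0, 3, 0, 0, 0, 0],
    [0, 0, 2, 0, 0, 0, 0],
    [0, 0, 1.4, 0, 0, 0, 0],
    [0, 0, 0, 0, 0, 0, 0],
  ],
  squeeze=50,
)

```text
t: 6.05
eef_pos: [0.5011, 0.3063, 0.1256]
tool_rot: [0.001, 0.998, -0.069, -0.001]
contact_force: [0.3, -0.1, -0.3]
gripper_width: 1.003
```

```bash
sed -i 's/\.514,\.2613/.5137,.2635/' look.py; python3 look.py 2 wrist scene
```

```text
wrist gate 0.57 [353.3, 295.0] [0.5146 0.2644 0.098 ] [0.8008 0.9761]
wrist selector_knob 0.92 [321.0, 282.3] [0.5001 0.3107 0.148 ] [-20.0372  44.8381]
cut 0.7 [319.9, 286.3] 292 355 226 327 [-20.5532  42.6756]
scene gate 0.66 [427.7, 221.4] [0.524  0.2586 0.098 ] [10.8428 -3.4181]
scene selector_knob 0.41 [454.4, 197.5] [0.5004 0.3084 0.148 ] [-19.4059  42.5767]
cut 0.56 [452.3, 215.1] 449 457 190 221 [46.6094 44.1762]
tri knob [0.4996 0.3091 0.1469] [-20.3106  43.1767]
tri gate [0.5147 0.2594 0.0914]
6.45 [0.5023 0.3072 0.1282] gate-frame TCP [-17.3285  41.686 ] toolx deg -7.929877919508858 [-0.8347  0.3712  0.0678] [-0.119   0.5534 -0.714   1.8228  0.4444  0.9301 -1.1695]
```

View pics/wrist2.png

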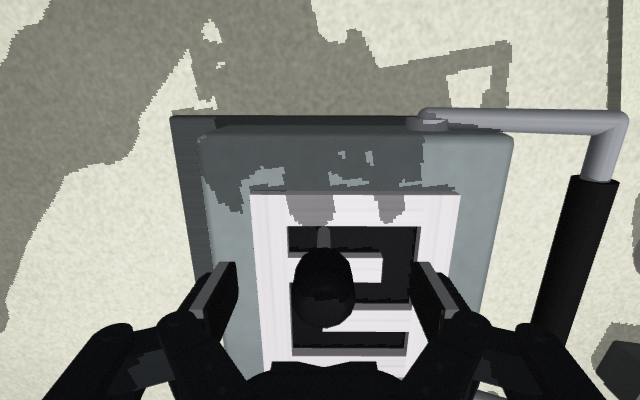

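View pics/scene2.png

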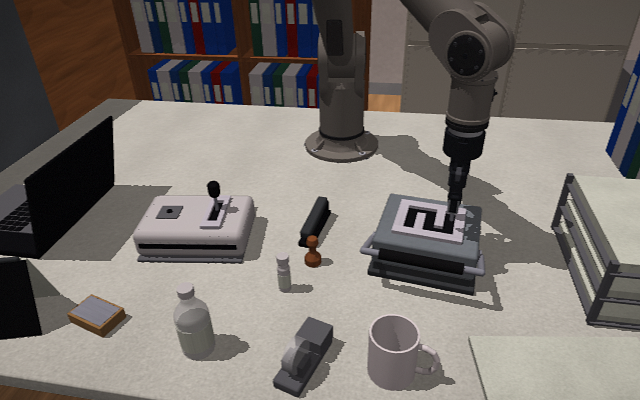

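The knob at px (323,287) sits midway between the pads, which are at columns 218 and 430. Closing now.

Emit:
step_arm(
  increments=[
    [0, 0, 0, 0, 0, 0, 1],
    [0, 0, 0, 0, 0, 0, 1],
    [0, 0, 0, 0, 0, 0, 1],
    [0, 0, 0, 0, 0, 0, 1],
    [0, 0, 0, 0, 0, 0, 1],
    [0, 0, 0, 0, 0, 0, 1],
  ],
  squeeze=50,
)

```text
t: 7.05
eef_pos: [0.5019, 0.307, 0.1275]
tool_rot: [0.0, 0.998, -0.069, -0.0]
contact_force: [-0.9, -0.7, 3.4]
gripper_width: 0.305
```

```bash
python3 look.py 3 wrist; python3 -c "
import cv2
a=cv2.imread('pics/wrist3.png');cv2.imwrite('pics/w3c.png',cv2.resize(a[150:400,180:480],None,fx=2.4,fy=2.4))"
```

```text
wrist gate 0.67 [320.6, 231.3] [0.5004 0.3132 0.098 ] [-20.0508  47.3553]
wrist selector_knob 0.78 [320.5, 280.6] [0.5005 0.3111 0.148 ] [-19.7405  45.3229]
cut 0.7 [322.9, 286.5] 293 354 227 326 [-18.6243  42.0921]
7.25 [0.5018 0.3071 0.1275] gate-frame TCP [-17.8292  41.4872] toolx deg -7.913017761286972 [-0.8949 -0.2096  5.0881] [-0.1194  0.5543 -0.7139  1.8234  0.4444  0.9302 -1.1696]
```

View pics/w3c.png

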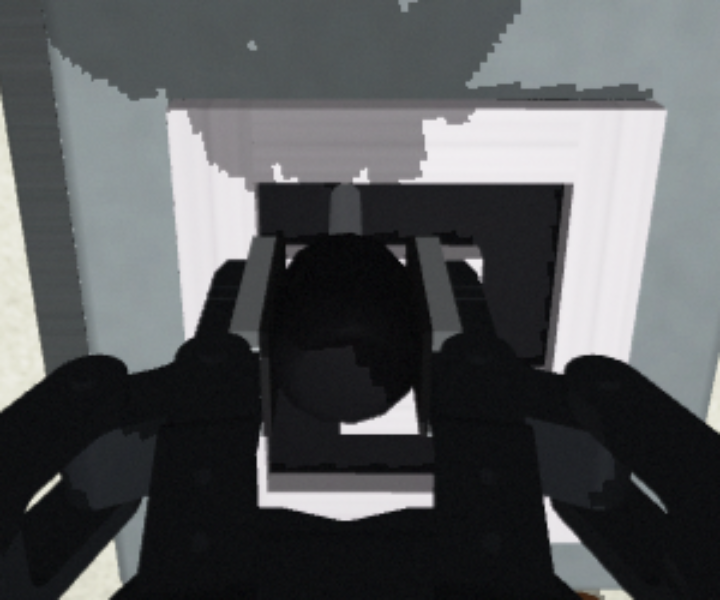

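The knob is held (26 mm opening) and tool x and y line up with the gate's away and right directions. First leg: away, about 4.7 cm.

Emit:
step_arm(
  increments=[
    [0.5, 0, 0, 0, 0, 0, 1],
    [0.8, 0, 0, 0, 0, 0, 1],
    [0.8, 0, 0, 0, 0, 0, 1],
    [0.8, 0, 0, 0, 0, 0, 1],
    [0.8, 0, 0, 0, 0, 0, 1],
    [0.6, 0, 0, 0, 0, 0, 1],
    [0.3, 0, 0, 0, 0, 0, 1],
    [0, 0, 0, 0, 0, 0, 1],
    [0, 0, 0, 0, 0, 0, 1],
  ],
)

```text
t: 8.15
eef_pos: [0.5493, 0.3005, 0.1275]
tool_rot: [-0.0, 0.998, -0.07, 0.001]
contact_force: [2.7, 0.1, 3.7]
gripper_width: 0.306
```

```bash
python3 look.py 4 wrist; python3 -c "
import cv2
a=cv2.imread('pics/wrist4.png');cv2.imwrite('pics/w4c.png',cv2.resize(a[150:400,180:480],None,fx=2.4,fy=2.4))"
```

```text
wrist selector_knob 0.62 [321.1, 281.2] [0.5481 0.3042 0.148 ] [28.4077 45.0748]
cut 0.57 [321.5, 286.0] 294 354 227 326 [28.5847 42.4487]
8.35 [0.5483 0.3006 0.1275] gate-frame TCP [29.1447 41.5487] toolx deg -7.948528097458409 [1.6223 0.2867 4.7649] [-0.1013  0.6042 -0.6944  1.7349  0.4572  0.9691 -1.112 ]
```

View pics/w4c.png

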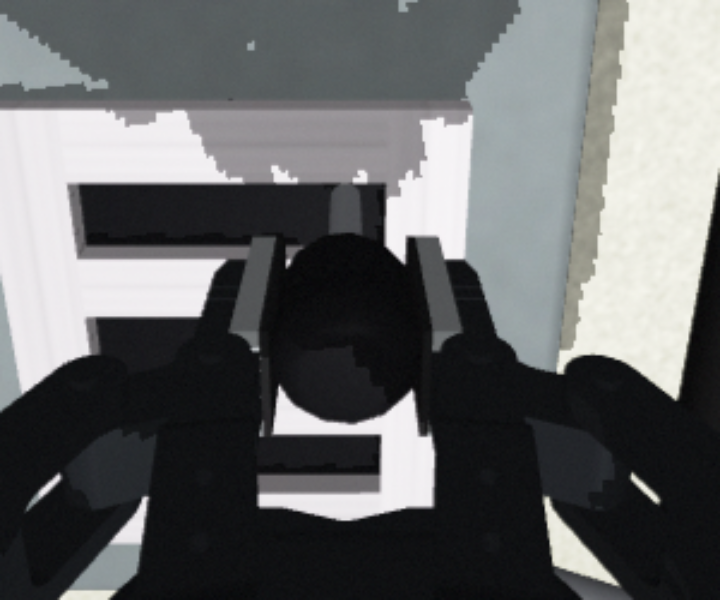

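The pin sits in the far cross lane, about 10.7 mm from the slot's end, which puts it on that lane's centre line. Next: right 4.1 cm, then back 6 cm.

Emit:
step_arm(
  increments=[
    [0, 0.5, 0, 0, 0, 0, 1],
    [0, 0.8, 0, 0, 0, 0, 1],
    [0, 0.8, 0, 0, 0, 0, 1],
    [0, 0.8, 0, 0, 0, 0, 1],
    [0, 0.8, 0, 0, 0, 0, 1],
    [0, 0.4, 0, 0, 0, 0, 1],
    [0, 0, 0, 0, 0, 0, 1],
    [0, 0, 0, 0, 0, 0, 1],
  ],
)

```text
t: 9.15
eef_pos: [0.5415, 0.2584, 0.1274]
tool_rot: [0.001, 0.998, -0.069, -0.0]
contact_force: [-1.1, -1.3, 7.1]
gripper_width: 0.311
```

```bash
python3 look.py 5 wrist; python3 -c "
import cv2
a=cv2.imread('pics/wrist5.png');cv2.imwrite('pics/w5c.png',cv2.resize(a[100:400,160:500],None,fx=2,fy=2))"
```

```text
wrist gate 0.87 [277.5, 238.2] [0.5127 0.2636 0.098 ] [-0.9952  0.0048]
wrist selector_knob 0.77 [320.6, 281.5] [0.5401 0.2621 0.148 ] [26.2993  2.2686]
cut 0.83 [321.5, 286.2] 292 354 227 325 [26.7106 -0.3089]
9.35 [0.5415 0.2584 0.1274] gate-frame TCP [28.1888 -1.1754] toolx deg -7.963029367382241 [ 0.0736 -1.2821  8.8299] [-0.0298  0.5695 -0.7021  1.7946  0.446   0.9441 -1.0619]
```

View pics/w5c.png

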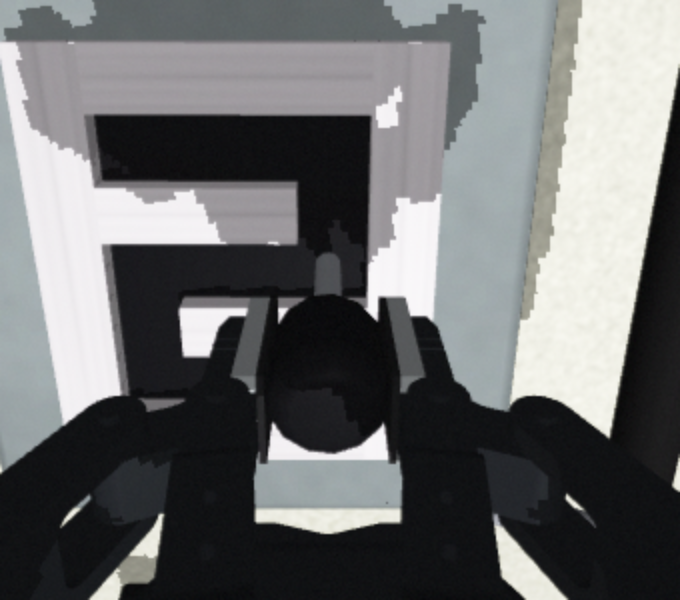

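The pin is now in the far end of the middle lane, within about 1–2 mm of centre. Next: back 5.8 cm.

Emit:
step_arm(
  increments=[
    [-0.5, -0.1, 0, 0, 0, 0, 1],
    [-0.8, 0, 0, 0, 0, 0, 1],
    [-0.8, 0, 0, 0, 0, 0, 1],
    [-0.8, 0, 0, 0, 0, 0, 1],
    [-0.8, 0, 0, 0, 0, 0, 1],
    [-0.8, 0, 0, 0, 0, 0, 1],
    [-0.8, 0, 0, 0, 0, 0, 1],
    [-0.5, 0, 0, 0, 0, 0, 1],
    [0, 0, 0, 0, 0, 0, 1],
    [0, 0, 0, 0, 0, 0, 1],
  ],
)

```text
t: 10.35
eef_pos: [0.4839, 0.2672, 0.1274]
tool_rot: [0.001, 0.998, -0.069, -0.0]
contact_force: [-1.7, -1.5, 9.8]
gripper_width: 0.309
```

```bash
python3 look.py 6 wrist; python3 -c "
import cv2
a=cv2.imread('pics/wrist6.png');cv2.imwrite('pics/w6c.png',cv2.resize(a[100:400,160:500],None,fx=2,fy=2))"
```

```text
wrist gate 0.66 [370.3, 237.0] [0.5126 0.2651 0.098 ] [-1.3409  1.4561]
wrist selector_knob 0.64 [320.9, 282.6] [0.4826 0.2703 0.148 ] [-31.7792   2.4424]
cut 0.61 [322.9, 284.5] 293 354 226 326 [-30.8463   1.3996]
10.55 [0.4839 0.2673 0.1274] gate-frame TCP [-30.0595  -0.3792] toolx deg -7.955263078932899 [-1.2548 -1.472   9.0971] [-0.0511  0.5051 -0.7286  1.9047  0.4274  0.8948 -1.1314]
```

View pics/w6c.png

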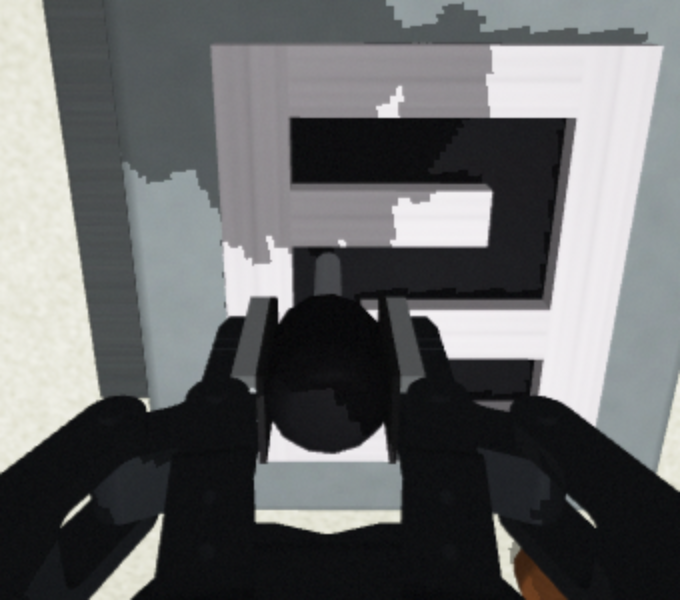

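The pin is at the near end of the middle lane, on the near cross lane's centre line. Next: right 4 cm.

Emit:
step_arm(
  increments=[
    [0, 0.5, 0, 0, 0, 0, 1],
    [0, 0.8, 0, 0, 0, 0, 1],
    [0, 0.8, 0, 0, 0, 0, 1],
    [0, 0.8, 0, 0, 0, 0, 1],
    [0, 0.8, 0, 0, 0, 0, 1],
    [0, 0.3, 0, 0, 0, 0, 1],
    [0, 0, 0, 0, 0, 0, 1],
    [0, 0, 0, 0, 0, 0, 1],
  ],
)

```text
t: 11.35
eef_pos: [0.4785, 0.2278, 0.1274]
tool_rot: [0.001, 0.998, -0.069, -0.0]
contact_force: [-1.7, -0.5, 8.7]
gripper_width: 0.31
```

```bash
python3 look.py 7 wrist; python3 -c "
import cv2
a=cv2.imread('pics/wrist7.png');cv2.imwrite('pics/w7c.png',cv2.resize(a[100:400,160:500],None,fx=2,fy=2))"
```

```text
wrist gate 0.78 [375.3, 180.8] [0.5133 0.2615 0.098 ] [-0.0728 -2.0111]
wrist selector_knob 0.65 [321.1, 282.3] [0.4773 0.2311 0.148 ] [-31.5531 -37.1784]
cut 0.85 [319.3, 285.8] 293 355 226 327 [-32.4052 -39.0954]
11.55 [0.4785 0.2278 0.1274] gate-frame TCP [-29.9261 -40.2313] toolx deg -7.959062042787856 [-2.2123  0.3551  9.0899] [ 0.0242  0.4712 -0.7364  1.9572  0.4121  0.869  -1.0699]
```

View pics/w7c.png

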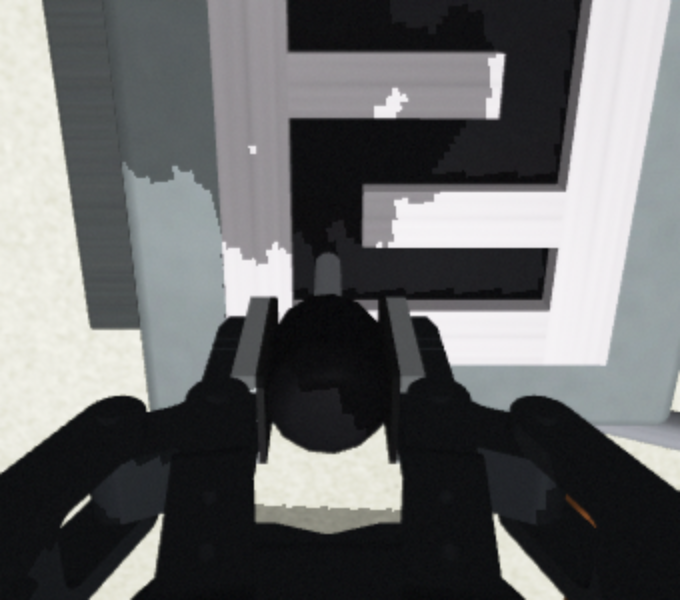

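The pin is at the near end of the right lane. Last leg: away about 6.1 cm.

Emit:
step_arm(
  increments=[
    [0.5, 0, 0, 0, 0, 0, 1],
    [0.8, 0, 0, 0, 0, 0, 1],
    [0.8, 0, 0, 0, 0, 0, 1],
    [0.8, 0, 0, 0, 0, 0, 1],
    [0.8, 0, 0, 0, 0, 0, 1],
    [0.8, 0, 0, 0, 0, 0, 1],
    [0.8, 0, 0, 0, 0, 0, 1],
    [0.5, 0, 0, 0, 0, 0, 1],
    [0.3, 0, 0, 0, 0, 0, 1],
    [0, 0, 0, 0, 0, 0, 1],
    [0, 0, 0, 0, 0, 0, 1],
  ],
)

```text
t: 12.65
eef_pos: [0.5395, 0.2193, 0.1274]
tool_rot: [0.001, 0.998, -0.07, 0.0]
contact_force: [0.9, -0.0, 7.7]
gripper_width: 0.306
```

```bash
python3 look.py 8 wrist; python3 -c "
import cv2
a=cv2.imread('pics/wrist8.png');cv2.imwrite('pics/w8c.png',cv2.resize(a[100:400,160:500],None,fx=2,fy=2))"
```

```text
wrist gate 0.77 [266.0, 178.8] [0.5115 0.2631 0.098 ] [-2.1583 -0.6708]
wrist selector_knob 0.68 [320.6, 283.2] [0.538 0.222 0.148] [ 29.8365 -37.6815]
cut 0.83 [321.6, 284.6] 293 354 227 326 [ 30.3016 -38.4503]
12.85 [0.5395 0.2193 0.1274] gate-frame TCP [ 31.6892 -40.1874] toolx deg -7.976243401905109 [0.9045 0.195  7.1864] [ 0.0395  0.5431 -0.7056  1.8375  0.4359  0.9222 -1.0045]
```

View pics/w8c.png

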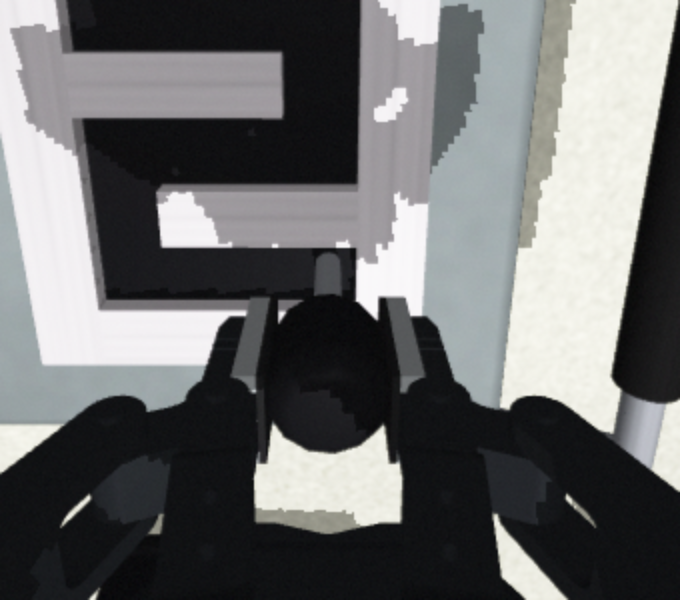

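The pin is at the far end of the right lane, at x ≈ +31 mm and y ≈ -40 mm, with no side load. I'll release and lift.

Emit:
step_arm(
  increments=[
    [0, 0, 0, 0, 0, 0, 0],
    [0, 0, 0, 0, 0, 0, 0],
    [0, 0, 0, 0, 0, 0, 0],
    [0, 0, 0, 0, 0, 0, 0],
    [0, 0, 0, 0, 0, 0, 0],
    [0, 0, 0, 0, 0, 0, 0],
    [0, 0, 0, 0, 0, 0, 0],
  ],
)

```text
t: 13.55
eef_pos: [0.5394, 0.221, 0.1273]
tool_rot: [0.0, 0.998, -0.069, -0.0]
contact_force: [-0.3, -0.2, 0.3]
gripper_width: 1.0
```

Emit:
step_arm(
  increments=[
    [0, 0, -1, 0, 0, 0, 0],
    [0, 0, -2, 0, 0, 0, 0],
    [0, 0, -4, 0, 0, 0, 0],
    [0, 0, -4, 0, 0, 0, 0],
    [0, 0, -4, 0, 0, 0, 0],
    [0, 0, -4, 0, 0, 0, 0],
    [0, 0, -3, 0, 0, 0, 0],
    [0, 0, 0, 0, 0, 0, 0],
  ],
)

```text
t: 14.35
eef_pos: [0.5408, 0.2228, 0.3531]
tool_rot: [-0.002, 0.998, -0.069, 0.004]
contact_force: [-0.6, -0.2, -0.4]
gripper_width: 0.999
```

```bash
python3 look.py 9 wrist scene; python3 -c "
import cv2,numpy as np
a=cv2.imread('pics/wrist9.png')[100:300,200:400];b=cv2.imread('pics/scene9.png')[140:340,340:540];cv2.imwrite('pics/c9.png',cv2.resize(np.hstack([a,b]),None,fx=2,fy=2,interpolation=cv2.INTER_CUBIC))"
```

```text
wrist gate 0.85 [295.7, 138.0] [0.512  0.2615 0.098 ] [-1.4197 -2.1772]
wrist selector_knob 0.77 [320.3, 172.9] [0.5386 0.2235 0.148 ] [ 30.1898 -36.1799]
cut 0.63 [319.9, 174.4] 310 334 161 187 [ 29.7144 -37.9812]
scene gate 0.56 [432.9, 221.4] [0.5224 0.2694 0.098 ] [7.7535 7.0795]
scene selector_knob 0.52 [409.9, 204.7] [0.5408 0.2176 0.148 ] [ 33.2212 -41.6916]
cut 0.53 [407.9, 207.2] 405 418 196 226 [ 43.4225 -44.1116]
tri knob [0.5379 0.2202 0.1452] [ 30.042 -39.529]
tri gate [0.5124 0.2656 0.0922]
14.75 [0.5391 0.2207 0.3463] gate-frame TCP [ 31.0575 -38.8211] toolx deg -7.908727031104415 [0.1597 0.3371 1.0904] [ 0.1237  0.3362 -0.7987  1.5911  0.2459  1.3205 -0.8467]
```

View pics/c9.png

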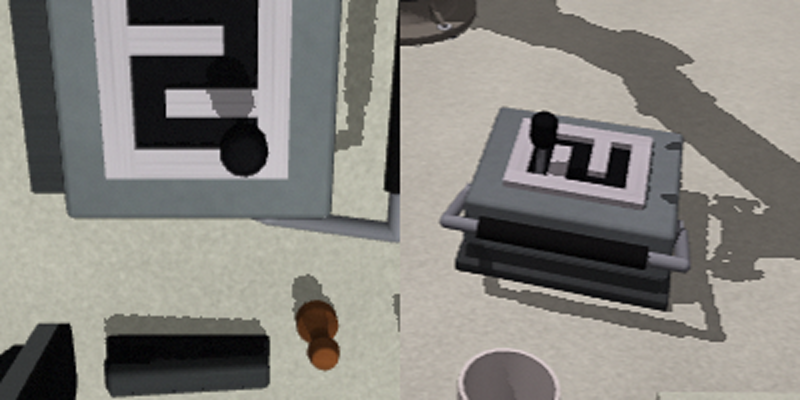

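View pics/scene9.png

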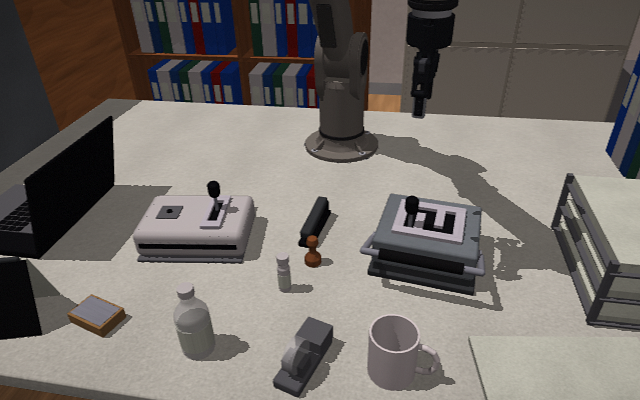

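The knob is at about (30, -39.5) mm in the gate frame, which is the far end of the right lane. The gripper is clear, and the laminator knob is unchanged at px (214,188).

```bash
python3 -c "
from station import bot
print(bot.hand_in(), bot.get_obs()['t'])"
```

```text
the job is handed in; nothing more can be done
the job is handed in; nothing more can be done
```

The punch lever now stands at the far end of the right-hand slot. I took the knob by the gripper and guided it away, right, back through the middle slot, right, and away again. I then let go, lifted clear and handed in at about 14.8 s.

- **Final position:** triangulating the wrist and scene views put the knob at about x = +30 mm, y = -39.5 mm on the gate, where the target is (+30, -40). The scene view alone was a few millimetres off that.
- **End of travel:** I felt no hard stop at the far end, so I judged that position from the images and the arm's pose.
- **Forces:** the forces I read stayed below about 10 N, and close to zero after release.
- **Laminator:** its lever was not touched, and its knob shows at the same place in the scene picture as at the start.

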